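# Index the clip arm one hole over

## Task

On the soldering positioner, hook a fingertip through the pull ring, raise the spring index pin out of its hole, swing the clip arm exactly one hole towards the side where the flat rectangular heatproof block lies, and let the pin drop fully home in that hole; then take the finger out of the ring. Hook the ring gently, do not pinch or grip it, and leave the block, jar, reel and screwdriver where they are.

Things in the scene. Friction and masses are not known exactly. Their poses are not given: they have to be found in the camera images.
- positioner: Indexing work positioner, fixed to the bench, yaw 1.57 +- 0.3 rad (arm to the robot's right): dark cast base 200 x 210 mm, 16 mm high, with a hinge post (top 84 mm up) and an index plate on its -x side. Origin: on the bench under the vertical hinge axis; +x runs from the middle hole towards the hinge, +z up.
- pull_ring: Upright steel ring on top of the index pin, inside diameter 60 mm, outside 74, wire 7 mm. Origin: its centre, 126 mm above the bench with the pin home, 130 mm from the hinge axis. Its x axis is the axis of the opening and points level along the arm to the hinge; a finger slanting 45 degrees down along that axis can enter. Under it: an 8 mm stem and, below 85 mm height, a 22 mm boss.
- index_pin (a joint): Height of the spring pin, m: 0 = home in a hole, 0.022 = upper stop. The 8 mm round-nosed pin reaches 10 mm into the plate: above 0.010 it is clear, and at 0.010 it rests on the plate between holes. Spring and weight press it down with about 4 N at 0, 6 N at 0.015. Lifted by the ring; let go, it drops by itself into a hole it stands over (within about 2 mm).
- swing_arm (a joint): Angle of the arm about the hinge, rad: 0 = middle hole (the start), grows as the ring end moves to the positioner's +y side. Holes at -0.698, -0.349, 0, 0.349, 0.698. Pin home: about 0.008 play; pin up: turns with about 1 N at the ring and stays where left.
- middle_hole (a point): Mouth of the middle hole of the steel index plate, 85 x 220 mm, top 50 mm above the bench. Five 10 mm holes lie in an arc of radius 130 mm about the hinge, 20 degrees (0.349 rad, 45 mm) apart; this is the third.
- clip_tip (a point): Outer end of the swing arm, 248 mm from the hinge axis, 60 mm above the bench: a crocodile clip holding a small brass bracket that stands up to 81 mm. The arm is an aluminium bar 26 mm wide, its top 65 mm above the bench.
- firebrick: Flat rectangular heatproof soldering block, 100 x 60 x 30 mm, off-white, loose. Lies to one side of the positioner, its +y side (nearer the robot) or its -y side (farther): this is the side to swing to. Origin: centre of its underside.
- flux_jar: Round jar with screw cap, 60 mm diameter, 60 mm tall, loose; on the side opposite the block. Origin: centre of its underside.
- solder_reel: Reel standing on its flange, 60 mm diameter, 40 mm tall, loose, behind the hinge. Origin: centre of its underside.
- screwdriver: Screwdriver 180 mm long, handle 26 mm thick, lying on the bench behind the hinge. Origin: on the bench under the middle of its length; handle towards its -x.

How it is judged:
By the outcome, as a careful person would: the job done as asked, in the order asked, and still so for the second after the job is handed in, with the robot touching nothing.
It also fails if it takes over 42 s, if anything falls off the work surface, if the arm or the gripper's body presses on something with over 40 N, if the wrist force passes 120 N, or if a joint passes its speed limit or range.

## Robot

A 6-joint arm with a two-finger parallel gripper is mounted at the origin on the work surface. World frame = base frame: x ahead of the robot, y to its left, z up, the work surface at z = 0. Lengths are in mm, angles in rad, forces in N, time in s.
With the tool pointing down it reaches from about 275 to 750 mm from the base axis. Payload 10.2 kg.
Tool frame: the origin (TCP) lies at the very end of the fingers, on their centre line; the grasp point (between the pads) lies 19 mm behind it; z points along the fingers, y is the direction in which the jaws open and shut (so a half turn about z gives the same grasp; the last joint's range is limited). The gripper opens to 85 mm and grips with 20 to 120 N. Pads are 22 mm wide; open, the fingers measure 114 mm over their backs; the gripper's body (76 mm by 85 mm) begins 54 mm behind the grasp point. The pads swing forward as they close: fully open they stand 13 mm farther back than shut.
Start: joints at [0.967, 0.313, 1.498, -0, 1.331, -0.223], TCP at [195.136, 487.394, 231.294] pointing down, gripper open.
Joint ranges: [-2.94, 2.94], [-0.97, 2.17], [0.19, 2.56], [-1.23, 4.37], [0.02, 3.11], [-2.88, 2.88]. Speed limits (rad/s): [2.39, 2.39, 3.01, 3.14, 3.14, 3.14].

## Interface

Orientations are given as a unit quaternion [w, x, y, z].
In Python, from rig import ctrl, eyes, order gives the robot as it stands.
- The arm moves only by the tool move_arm, never from a script. Its argument "deltas" is a list of rows, each a list of 6 numbers: the shift along the tool's x, y, z in cm, then the turn, a rotation vector about the tool's x, y, z in degrees. A call has exactly 10 rows; each row shifts and turns the commanded pose from where the row before left it, along the tool's axes as they then stand; what a row does not reach is not made up. A row lasts 1/10 s, in which the tool goes at most 50 mm and 8.59 degrees, less where a joint would pass 70% of its speed; a pose out of reach is approached as far as the arm can. A call is refused whole if a number of a shift passes 5 or a number of a turn 8.59, either way. A call with a gripper value outside its range is refused whole. "grip" is the finger opening in cm, from 0 to 8.54, set as the call begins (left out, the last holds). The fingers move at their own pace and stop on an object; "newtons" is the grip in N (left out, the last holds). Time passes only in rows, so rows that do not move let the fingers close, or fill a call up. It gives the time, the measured TCP pose, the force and the opening at its end, in the units of the state.
- ctrl.sense(): the state, without advancing time (a new reading comes with each control period).
- eyes.capture(name): name is "scene" or "top"; returns the picture (480x640x3 uint8, blue, green, red); there is no depth.
- eyes.camera_params(name): a dict with "K" (3x3 intrinsics, pixels), "camera_from_world" (4x4, takes a point from world to camera coordinates). Camera axes: x right, y down, z forward; pixel columns grow to the right and rows downward; lengths in mm; the calibration is good to about 2 mm. A picture is of the moment at which its call begins. camera_params takes no time and is no camera call.
- order.finish_job(): hands the job in, once; it reports no verdict.
The state is a dict: "time_s": time; "joints": joint angles; "dq": joint speeds; "tau": joint torques, N m; "eef_pos": TCP position; "ee_rot": TCP orientation; "force": force on the tool from outside, world axes, zero at the start; "wrist_torque": the same for the moment, N m; "grip_width": opening from 0.0 (shut) to 1.0 (fully open).
Only numpy, scipy, OpenCV 4.12 (cv2) and the standard library are available. Lean on these libraries where they do the work, as an engineer would, in place of code of your own. Each camera call takes 0.05 s, during which the arm holds its last target.

## Working session

There is one attempt and no reset: what is moved stays moved. The work goes in short steps, Python scripts to look and compute and a tool call to move; the robot and the scene stay as the last step left them, time stands still between calls to the robot, and variables do not carry over. Pictures are saved under pics/ and viewed, and the job is handed in when it is done.

Besides the shell and the picture viewer there is one more tool, called after "Call:" as name(argument=value, ...) on one line, values as JSON. move_arm: Moves the arm, as the interface text tells. Its arguments: {"type":"object","properties":{"deltas":{"type":"array"},"grip":{"type":"number"},"newtons":{"type":"number"}},"required":["deltas"]}

```bash
mkdir -p pics; ls
python3 - <<'E'
from rig import ctrl, eyes, order
import cv2,json
for n in ("scene","top"):
    im=eyes.capture(n); cv2.imwrite(f"pics/{n}0.png",im)
    p=eyes.camera_params(n); print(n,p)
print(ctrl.sense())
E
```

```text
pics
scene {'K': array([[623.63521205,   0.        , 319.38947588],
       [  0.        , 623.63521205, 234.80486253],
       [  0.        ,   0.        ,   1.        ]]), 'camera_from_world': array([[-6.48050862e-01,  7.61233513e-01, -2.35290906e-02,
         3.64354729e+02],
       [ 4.36052204e-01,  3.45534845e-01, -8.30941722e-01,
        -1.88150103e+02],
       [-6.24410566e-01, -5.48752412e-01, -5.55861706e-01,
         1.54199446e+03],
       [ 0.00000000e+00,  0.00000000e+00,  0.00000000e+00,
         1.00000000e+00]])}
top {'K': array([[513.04362967,   0.        , 324.50125539],
       [  0.        , 513.04362967, 242.24503846],
       [  0.        ,   0.        ,   1.        ]]), 'camera_from_world': array([[ 9.95497463e-03, -9.99712767e-01, -2.18009632e-02,
         7.10964483e+01],
       [-9.83062769e-01, -5.79458232e-03, -1.83177549e-01,
         6.22051931e+02],
       [ 1.82998607e-01,  2.32552431e-02, -9.82838086e-01,
         6.59723612e+02],
       [ 0.00000000e+00,  0.00000000e+00,  0.00000000e+00,
         1.00000000e+00]])}
{'time_s': 0.1, 'joints': array([ 9.66641833e-01,  3.13373123e-01,  1.49835088e+00, -5.72721649e-06,
        1.33101088e+00, -2.23411173e-01]), 'dq': array([ 0.00039571, -0.00162436, -0.00260273, -0.00015238, -0.00158224,
       -0.00015895]), 'tau': array([ 4.13332164e-03, -4.12897003e+01, -2.60138226e+01, -1.10071285e-04,
        3.08622875e-03,  7.73341822e-05]), 'eef_pos': array([194.97994513, 487.20304451, 230.80686396]), 'ee_rot': array([-2.27085801e-04,  1.89223154e-01,  9.81933945e-01, -5.24036782e-04]), 'force': array([0.02776742, 0.17918316, 0.68550034]), 'wrist_torque': array([-0.00937322, -0.06158812,  0.03875771]), 'grip_width': 1.0023236426340107}
```

View pics/scene0.png

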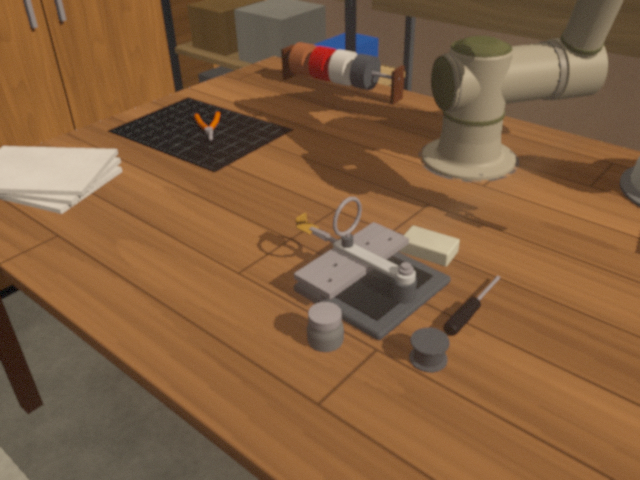

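View pics/top0.png

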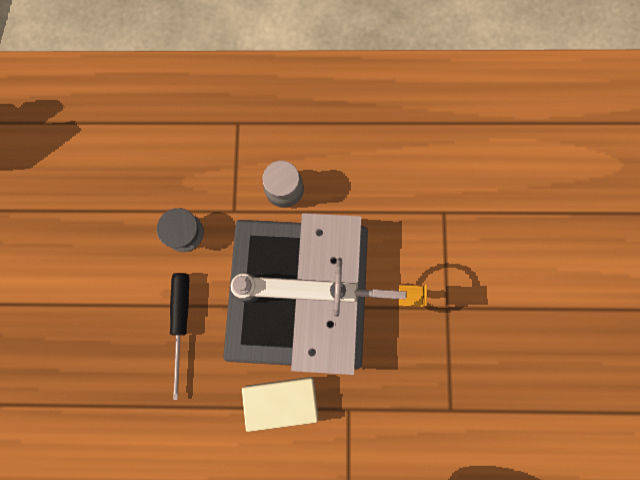

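The top picture shows the hinge post at about (242,286), the ring edge-on at column 338, rows 258-315, and the clip at (425,295). The block at (280,405) is on the robot's side, so it is on the positioner's +y side. The jar is at (282,180), on the far side. The scene picture agrees, with the ring at (348,217).

```bash
cat > h.py <<'E'
import numpy as np
from rig import ctrl, eyes, order
import cv2
def ray(n,uv):
    p=eyes.camera_params(n);K=p["K"];T=p["camera_from_world"];R=T[:3,:3];t=T[:3,3]
    return -R.T@t, R.T@np.linalg.inv(K)@np.array([*uv,1.])
def onz(n,uv,z):
    o,d=ray(n,uv);return o+d*(z-o[2])/d[2]
def tri(u1,u2):
    a,d=ray("scene",u1);b,e=ray("top",u2)
    s,t=np.linalg.lstsq(np.c_[d,-e],b-a,rcond=None)[0]
    return (a+d*s+b+e*t)/2, np.linalg.norm(a+d*s-b-e*t)
def proj(n,P):
    p=eyes.camera_params(n);c=p["camera_from_world"]@np.array([*P,1.]);q=p["K"]@c[:3];return q[:2]/q[2]
E
python3 - <<'E'
from h import *
im=cv2.imread("pics/top0.png"); cv2.imwrite("pics/topz.png",cv2.resize(im[200:380,220:440],None,fx=3.5,fy=3.2,interpolation=cv2.INTER_CUBIC))
im=cv2.imread("pics/scene0.png"); cv2.imwrite("pics/scenez.png",cv2.resize(im[180:340,280:480],None,fx=3.75,fy=3.75,interpolation=cv2.INTER_CUBIC))
E
```

```text
(no output)
```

View pics/topz.png

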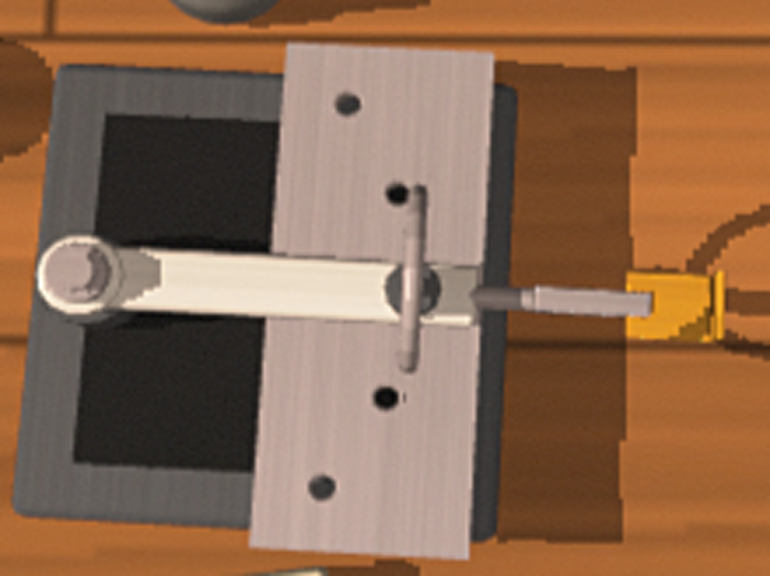

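View pics/scenez.png

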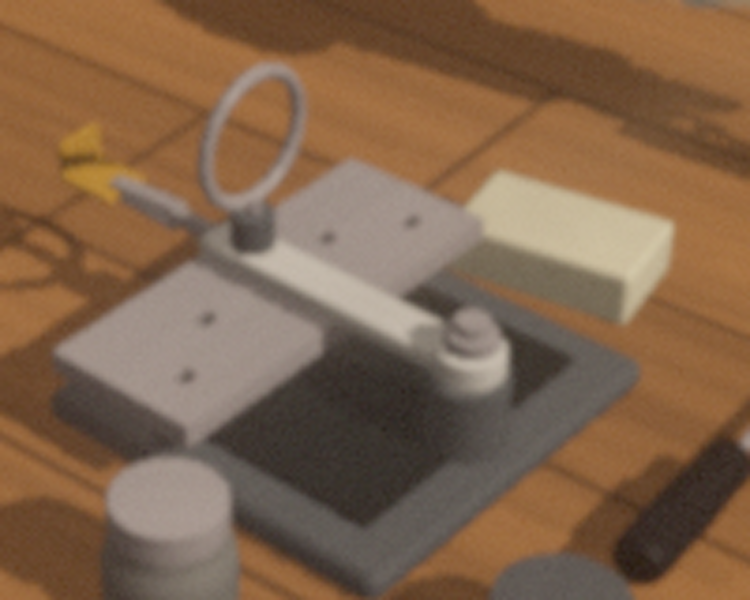

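Run:
```python
from h import *
from scipy.optimize import least_squares
z=lambda u,v:(220+u/3.5,200+v/3.2)
s=lambda u,v:(280+u/3.75,180+v/3.75)
H=np.array([onz("top",z(*q),50) for q in [(348,103),(397,194),(386,398),(321,487)]])
print("holes",H)
a=np.array([-.698,-.349,.349,.698])
f=lambda p:np.r_[p[0]-130*np.cos(p[2]+a)-H[:,0], p[1]-130*np.sin(p[2]+a)-H[:,1]]
r=least_squares(f,[400,200,1.57]);print("hinge",r.x,r.fun)
x,y,w=r.x
print("ring pred",x-130*np.cos(w),y-130*np.sin(w),"next",x-130*np.cos(w+.349),y-130*np.sin(w+.349))
print("hinge top",onz("top",z(72,274),84), tri(s(472,325),z(72,274)))
print("ring tri",tri((347.2,216.5),z(412,278)))
print("ring z126",onz("top",z(412,278),126))
print("boss85",onz("top",z(411,290),85))
print("clip",onz("top",z(650,302),65))
# block
for q in [(242,388),(312,379),(317,422),(247,431)]: print("blk",onz("top",q,30))
print(onz("top",(281,175),60),onz("top",(178,228),40))
```

```text
holes [[637.50095352  83.58650468  50.        ]
 [596.79392365  63.41510283  50.        ]
 [508.22924781  67.13469536  50.        ]
 [470.57209314  92.13506833  50.        ]]
hinge [547.88666984 -34.18107526   4.66378226] [ -1.32452203   1.43041917   1.19095479  -1.29685193 -22.34788602
  22.2625666   22.86285435 -22.77753587]
ring pred 554.2030551028274 95.66538513637094 next 509.4202025953397 89.9975497040057
hinge top [557.23027427 186.67765728  84.        ] (array([557.27034474, 188.00498494,  79.80798839]), np.float64(1.3112230618445353))
ring tri (array([551.9297827 ,  58.13860768, 126.14826256]), np.float64(1.764308415556527))
ring z126 [552.46804635  57.42634273 126.        ]
boss85 [551.51115914  57.6551228   85.        ]
clip [548.97810164 -34.95899589  65.        ]
blk [420.42465674 189.10837566  30.        ]
blk [433.64935262  92.12866484  30.        ]
blk [376.78567785  84.46920809  30.        ]
blk [363.77057045 180.00883207  30.        ]
[718.83672682 139.35127274  60.        ] [644.65461721 289.49456332  40.        ]
```

Run:
```python
from h import *
from scipy.optimize import least_squares
H=np.array([[637.5,83.59],[596.79,63.42],[508.23,67.13],[470.57,92.14]])
a=-np.array([-.698,-.349,.349,.698])
f=lambda p:np.r_[p[0]-130*np.cos(p[2]+a)-H[:,0], p[1]-130*np.sin(p[2]+a)-H[:,1]]
r=least_squares(f,[557,187,1.57]);print("hinge",r.x,r.fun)
x,y,w=r.x
for t in (0,.349): print("ring",t,x-130*np.cos(w-t),y-130*np.sin(w-t))
print(ctrl.sense()['time_s'])
```

```text
hinge [558.77359486 187.31332787   1.52116285] [-0.22132767  0.32253967  0.08288176 -0.18409377  0.10405934 -0.32472762
  0.37633128 -0.15566299]
ring 0 552.3238912422236 57.473421358078866
ring 0.349 508.3128817586286 67.50633127647706
0.1
```

```bash
cat >> h.py <<'E'
from scipy.spatial.transform import Rotation as Ro
HX,HY,W=558.8,187.3,1.521
def target(t,side=1,fl=1,slant=45):
    # side +1: body on hinge side, pointing away from hinge
    a=W-t; u=np.array([np.cos(a),np.sin(a),0])*side; s=np.radians(slant)
    z=-u*np.cos(s)-np.array([0,0,np.sin(s)]); y=fl*np.array([np.sin(a),-np.cos(a),0]); x=np.cross(y,z)
    c=np.array([HX-130*np.cos(a),HY-130*np.sin(a),126.])
    return c,np.c_[x,y,z]
E
python3 - <<'E'
from h import *
for side in (1,-1):
  for fl in (1,-1):
    for t in (0,.349):
      for th in (1.4,1.7,2.0):
        c,R=target(t,side,fl); p=c-R[:,2]*230; j1=np.arctan2(p[1],p[0])
        M=(Ro.from_euler('z',j1)*Ro.from_euler('y',th)).inv()*Ro.from_matrix(R)
        e=M.as_euler('ZYZ'); print(side,fl,t,th,"j1 %.2f j4 %.2f j5 %.2f j6 %.2f"%(j1,e[0],e[1],(e[2]-np.pi/2+np.pi)%(2*np.pi)-np.pi))
E
```

```text
1 1 0 1.4 j1 0.37 j4 -0.78 j5 1.99 j6 0.18
1 1 0 1.7 j1 0.37 j4 -0.72 j5 1.77 j6 0.40
1 1 0 2.0 j1 0.37 j4 -0.70 j5 1.54 j6 0.59
1 1 0.349 1.4 j1 0.36 j4 -0.69 j5 2.22 j6 0.47
1 1 0.349 1.7 j1 0.36 j4 -0.59 j5 1.97 j6 0.68
1 1 0.349 2.0 j1 0.36 j4 -0.54 j5 1.72 j6 0.84
1 -1 0 1.4 j1 0.37 j4 -0.78 j5 1.99 j6 -2.96
1 -1 0 1.7 j1 0.37 j4 -0.72 j5 1.77 j6 -2.74
1 -1 0 2.0 j1 0.37 j4 -0.70 j5 1.54 j6 -2.55
1 -1 0.349 1.4 j1 0.36 j4 -0.69 j5 2.22 j6 -2.67
1 -1 0.349 1.7 j1 0.36 j4 -0.59 j5 1.97 j6 -2.47
1 -1 0.349 2.0 j1 0.36 j4 -0.54 j5 1.72 j6 -2.30
-1 1 0 1.4 j1 -0.19 j4 0.80 j5 1.79 j6 0.02
-1 1 0 1.7 j1 -0.19 j4 0.78 j5 1.58 j6 -0.19
-1 1 0 2.0 j1 -0.19 j4 0.80 j5 1.37 j6 -0.40
-1 1 0.349 1.4 j1 -0.18 j4 0.76 j5 1.54 j6 0.27
-1 1 0.349 1.7 j1 -0.18 j4 0.79 j5 1.33 j6 0.06
-1 1 0.349 2.0 j1 -0.18 j4 0.87 j5 1.12 j6 -0.17
-1 -1 0 1.4 j1 -0.19 j4 0.80 j5 1.79 j6 -3.12
-1 -1 0 1.7 j1 -0.19 j4 0.78 j5 1.58 j6 2.95
-1 -1 0 2.0 j1 -0.19 j4 0.80 j5 1.37 j6 2.74
-1 -1 0.349 1.4 j1 -0.18 j4 0.76 j5 1.54 j6 -2.87
-1 -1 0.349 1.7 j1 -0.18 j4 0.79 j5 1.33 j6 -3.08
-1 -1 0.349 2.0 j1 -0.18 j4 0.87 j5 1.12 j6 2.97
```

```bash
cat >> h.py <<'E'
def cur():
    s=ctrl.sense(); q=s["ee_rot"]; return s, np.array(s["eef_pos"]), Ro.from_quat([q[1],q[2],q[3],q[0]])
def plan(P,R,n):
    s,p,r=cur(); R=Ro.from_matrix(R); w=(r.inv()*R).as_rotvec(degrees=True)/n; dp=(P-p)/n
    rr=r
    for i in range(n):
        d=rr.inv().apply(dp)/10
        print(list(np.round(d,2))+list(np.round(w,1)) if False else "[%.2f,%.2f,%.2f,%.1f,%.1f,%.1f],"%(*d,*w),end="\n" if i%10==9 else "")
        rr=rr*Ro.from_rotvec(w,degrees=True)
E
python3 - <<'E'
from h import *
c,R=target(0); P=c-R[:,2]*50; print(P,R)
plan(P,R,20)
E
```

```text
[554.08899106  92.77265877 161.35533906] [[ 0.03519677  0.99876042 -0.03519677]
 [ 0.70623027 -0.04977575 -0.70623027]
 [-0.70710678  0.         -0.70710678]]
[-2.40,-1.16,0.35,1.4,-1.9,3.4],[-2.45,-1.01,0.46,1.4,-1.9,3.4],[-2.49,-0.85,0.56,1.4,-1.9,3.4],[-2.51,-0.69,0.67,1.4,-1.9,3.4],[-2.52,-0.53,0.77,1.4,-1.9,3.4],[-2.52,-0.36,0.86,1.4,-1.9,3.4],[-2.51,-0.19,0.96,1.4,-1.9,3.4],[-2.48,-0.02,1.04,1.4,-1.9,3.4],[-2.44,0.15,1.13,1.4,-1.9,3.4],[-2.38,0.32,1.20,1.4,-1.9,3.4],
[-2.32,0.49,1.27,1.4,-1.9,3.4],[-2.24,0.65,1.34,1.4,-1.9,3.4],[-2.15,0.82,1.39,1.4,-1.9,3.4],[-2.05,0.97,1.44,1.4,-1.9,3.4],[-1.94,1.13,1.48,1.4,-1.9,3.4],[-1.82,1.27,1.52,1.4,-1.9,3.4],[-1.69,1.41,1.55,1.4,-1.9,3.4],[-1.55,1.54,1.57,1.4,-1.9,3.4],[-1.40,1.67,1.58,1.4,-1.9,3.4],[-1.25,1.78,1.58,1.4,-1.9,3.4],
```

Call:
move_arm(deltas=[[-2.4,-1.16,0.35,1.4,-1.9,3.4],[-2.45,-1.0,0.46,1.4,-1.9,3.4],[-2.5,-0.85,0.56,1.4,-1.9,3.4],[-2.5,-0.7,0.67,1.4,-1.9,3.4],[-2.5,-0.53,0.77,1.4,-1.9,3.4],[-2.5,-0.36,0.86,1.4,-1.9,3.4],[-2.5,-0.2,0.96,1.4,-1.9,3.4],[-2.5,0,1.04,1.4,-1.9,3.4],[-2.45,0.15,1.13,1.4,-1.9,3.4],[-2.4,0.32,1.2,1.4,-1.9,3.4]], grip=0, newtons=20)

```text
time_s: 1.1
eef_pos: [374.4, 288.8, 195.3]
ee_rot: [0.137, 0.463, 0.863, -0.149]
force: [-0.4, 0.7, 0.0]
grip_width: 0.003
```

Run:
```python
from h import *
c,R=target(0); P=c-R[:,2]*50
s,p,r=cur(); print(p,s["force"],s["grip_width"],s["joints"],s["time_s"])
plan(P,R,10)
```

```text
[374.41746031 288.8311329  195.29171189] [-0.4361407   0.65325246  0.00290043] 0.0025875865528835846 [ 0.61140163  0.35600905  1.59291898 -0.3891421   1.3599177   0.14014548] 1.1
[-2.32,0.52,1.24,1.3,-2.0,3.3],[-2.24,0.68,1.31,1.3,-2.0,3.3],[-2.15,0.84,1.36,1.3,-2.0,3.3],[-2.05,0.99,1.42,1.3,-2.0,3.3],[-1.94,1.14,1.46,1.3,-2.0,3.3],[-1.81,1.29,1.50,1.3,-2.0,3.3],[-1.68,1.42,1.52,1.3,-2.0,3.3],[-1.54,1.55,1.55,1.3,-2.0,3.3],[-1.40,1.68,1.56,1.3,-2.0,3.3],[-1.24,1.79,1.56,1.3,-2.0,3.3],
```

Call:
move_arm(deltas=[[-2.32,0.52,1.24,1.3,-2.0,3.3],[-2.24,0.68,1.31,1.3,-2.0,3.3],[-2.15,0.84,1.36,1.3,-2.0,3.3],[-2.05,1.0,1.42,1.3,-2.0,3.3],[-1.94,1.14,1.46,1.3,-2.0,3.3],[-1.81,1.29,1.5,1.3,-2.0,3.3],[-1.68,1.42,1.52,1.3,-2.0,3.3],[-1.54,1.55,1.55,1.3,-2.0,3.3],[-1.4,1.68,1.56,1.3,-2.0,3.3],[-1.24,1.79,1.56,1.3,-2.0,3.3]])

```text
time_s: 2.1
eef_pos: [555.2, 93.9, 161.1]
ee_rot: [0.266, 0.667, 0.639, -0.276]
force: [0.5, 0.2, 0.6]
grip_width: -0.002
```

Run:
```python
from h import *
c,R=target(0); P=c-R[:,2]*50
s,p,r=cur(); print(p,P,s["force"],s["joints"],s["time_s"])
print((r.inv()*Ro.from_matrix(R)).as_rotvec(degrees=True))
for n in ("scene","top"):
    im=eyes.capture(n)
    for q in (p,c): cv2.circle(im,tuple(int(v) for v in np.round(proj(n,q))),2,(0,0,255),-1)
    x,y=np.round(proj(n,c)).astype(int)
    cv2.imwrite(f"pics/{n}1.png",cv2.resize(im[max(0,y-110):y+110,x-130:x+130],None,fx=3,fy=2.7,interpolation=cv2.INTER_CUBIC))
```

```text
[555.23263968  93.86251122 161.14967916] [554.08899106  92.77265877 161.35533906] [0.51114663 0.21430045 0.59509651] [ 0.26728076  0.66794067  1.34267187 -0.74671836  1.46357757  0.52481616] 2.1
[0.42170057 0.10288828 0.17086788]
```

View pics/scene1.png

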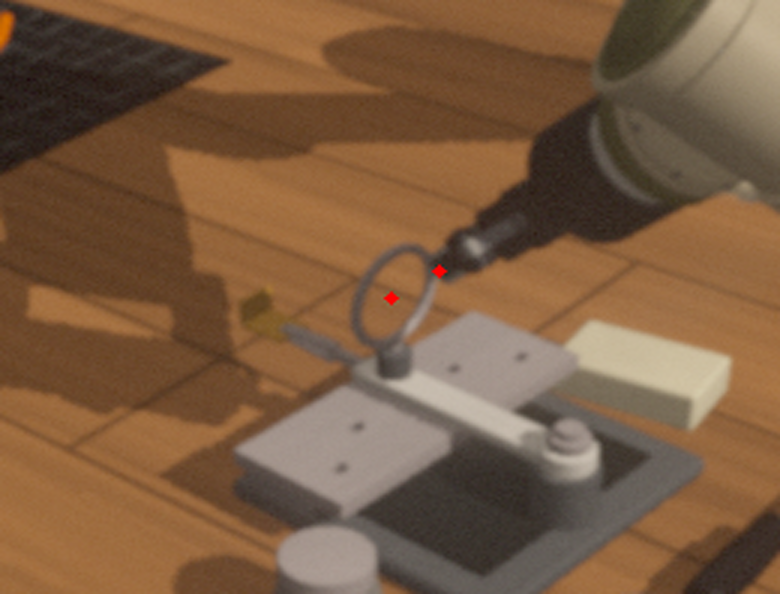

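View pics/top1.png

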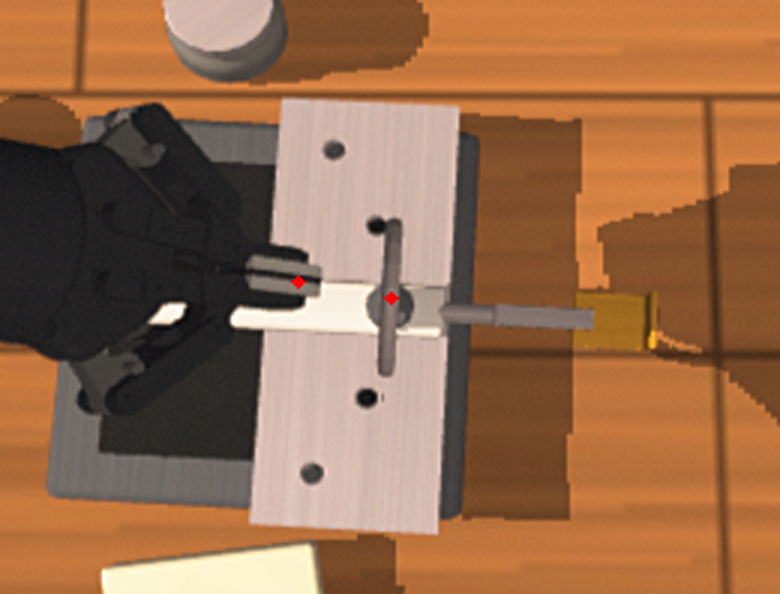

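The pictures show the shut fingertips just in front of the ring: at (310,280) in the top crop, against the ring centre at (391,298). They line up with the opening, so I am sliding in along the tool axis.

Run:
```python
from h import *
c,R=target(0); P=c+R[:,2]*22
plan(P,R,10)
```

```text
[-0.01,-0.02,0.71,0.0,0.0,0.0],[-0.01,-0.02,0.71,0.0,0.0,0.0],[-0.01,-0.02,0.71,0.0,0.0,0.0],[-0.01,-0.02,0.71,0.0,0.0,0.0],[-0.01,-0.02,0.71,0.0,0.0,0.0],[-0.01,-0.02,0.71,0.0,0.0,0.0],[-0.01,-0.02,0.71,0.0,0.0,0.0],[-0.01,-0.02,0.71,0.0,0.0,0.0],[-0.01,-0.02,0.71,0.0,0.0,0.0],[-0.01,-0.02,0.71,0.0,0.0,0.0],
```

Call:
move_arm(deltas=[[-0.02,-0.04,0.8,0,0,0],[-0.02,-0.04,0.8,0,0,0],[-0.02,-0.04,0.8,0,0,0],[-0.02,-0.04,0.8,0,0,0],[-0.01,-0.02,0.8,0,0,0],[0,0,0.8,0,0,0],[0,0,0.8,0,0,0],[0,0,0.8,0,0,0],[0,0,0.7,0,0,0],[0,0,0,0,0,0]])

```text
time_s: 3.2
eef_pos: [550.7, 43.3, 111.4]
ee_rot: [0.266, 0.667, 0.64, -0.276]
force: [-0.3, -0.7, -0.5]
grip_width: -0.001
```

Run:
```python
from h import *
c,R=target(0); P=c+R[:,2]*22
s,p,r=cur(); print(p,P,s["force"],s["wrist_torque"],s["time_s"])
print(r.as_matrix().T@(P-p))
for n in ("scene","top"):
    im=eyes.capture(n)
    x,y=np.round(proj(n,c)).astype(int)
    cv2.imwrite(f"pics/{n}2.png",cv2.resize(im[max(0,y-75):y+75,x-95:x+95],None,fx=4,fy=4,interpolation=cv2.INTER_CUBIC))
```

```text
[550.68900176  43.28276855 111.37473869] [551.55482361  41.92407968 110.44365081] [-0.2785688  -0.71173185 -0.46492965] [ 0.30792922 -0.02246081  0.06716633] 3.2
[-0.27460921  0.91926909  1.59440951]
```

View pics/scene2.png

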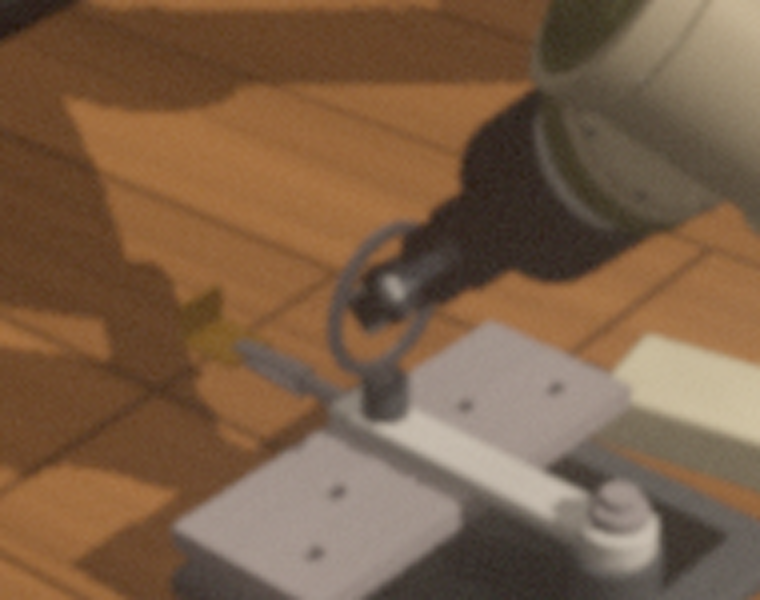

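View pics/top2.png

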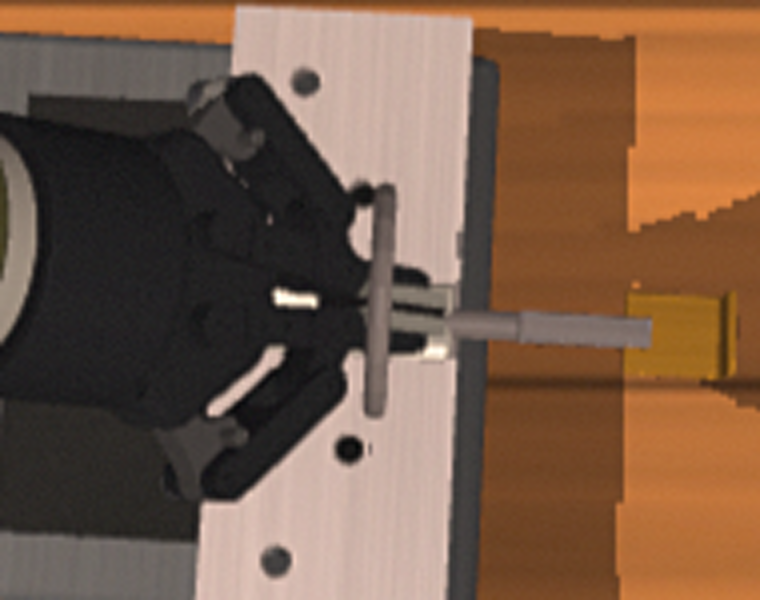

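The fingertips are through the ring (top crop, past column 380) with almost no force. I am raising straight up in small steps until they touch.

Call:
move_arm(deltas=[[-0.07,0.05,-0.07,0,0,0],[-0.07,0.04,-0.07,0,0,0],[-0.07,0,-0.07,0,0,0],[-0.07,0,-0.07,0,0,0],[-0.07,0,-0.07,0,0,0],[-0.07,0,-0.07,0,0,0],[-0.07,0,-0.07,0,0,0],[-0.07,0,-0.07,0,0,0],[0,0,0,0,0,0],[0,0,0,0,0,0]])

```text
time_s: 4.3
eef_pos: [551.9, 43.9, 120.1]
ee_rot: [0.266, 0.667, 0.64, -0.275]
force: [1.1, -0.8, 0.0]
grip_width: -0.001
```

Call:
move_arm(deltas=[[-0.07,0,-0.07,0,0,0],[-0.07,0,-0.07,0,0,0],[-0.07,0,-0.07,0,0,0],[-0.07,0,-0.07,0,0,0],[-0.07,0,-0.07,0,0,0],[-0.07,0,-0.07,0,0,0],[0,0,0,0,0,0],[0,0,0,0,0,0],[0,0,0,0,0,0],[0,0,0,0,0,0]])

```text
time_s: 5.3
eef_pos: [551.8, 44.0, 125.9]
ee_rot: [0.266, 0.667, 0.64, -0.275]
force: [1.7, 1.2, -4.6]
grip_width: 0.001
```

Call:
move_arm(deltas=[[-0.07,0,-0.07,0,0,0],[-0.07,0,-0.07,0,0,0],[-0.07,0,-0.07,0,0,0],[-0.07,0,-0.07,0,0,0],[-0.07,0,-0.07,0,0,0],[-0.07,0,-0.07,0,0,0],[-0.07,0,-0.07,0,0,0],[-0.07,0,-0.07,0,0,0],[0,0,0,0,0,0],[0,0,0,0,0,0]])

```text
time_s: 6.3
eef_pos: [551.9, 43.9, 133.9]
ee_rot: [0.266, 0.667, 0.64, -0.275]
force: [1.0, 2.3, -5.7]
grip_width: -0.0
```

Run:
```python
from h import *
s,p,r=cur(); print(p,s["force"],s["wrist_torque"],s["time_s"])
c,_=target(0)
for n in ("scene","top"):
    im=eyes.capture(n); cv2.imwrite(f"pics/{n}3raw.png",im)
    x,y=np.round(proj(n,c)).astype(int)
    cv2.imwrite(f"pics/{n}3.png",cv2.resize(im[max(0,y-75):y+75,x-95:x+95],None,fx=4,fy=4,interpolation=cv2.INTER_CUBIC))
```

```text
[551.86167769  43.9467993  133.87912626] [ 0.9695807   2.26706185 -5.69555174] [ 0.99708273 -0.12945871  0.05661322] 6.3
```

View pics/scene3.png

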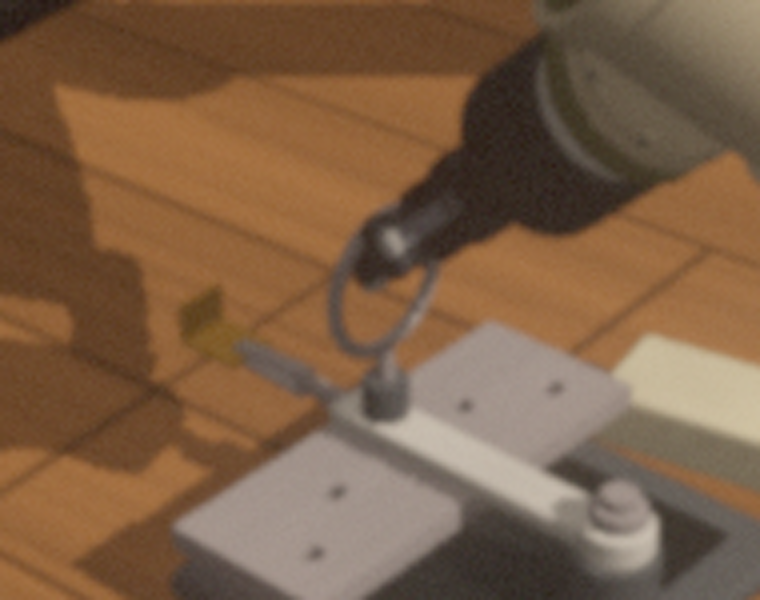

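View pics/top3.png

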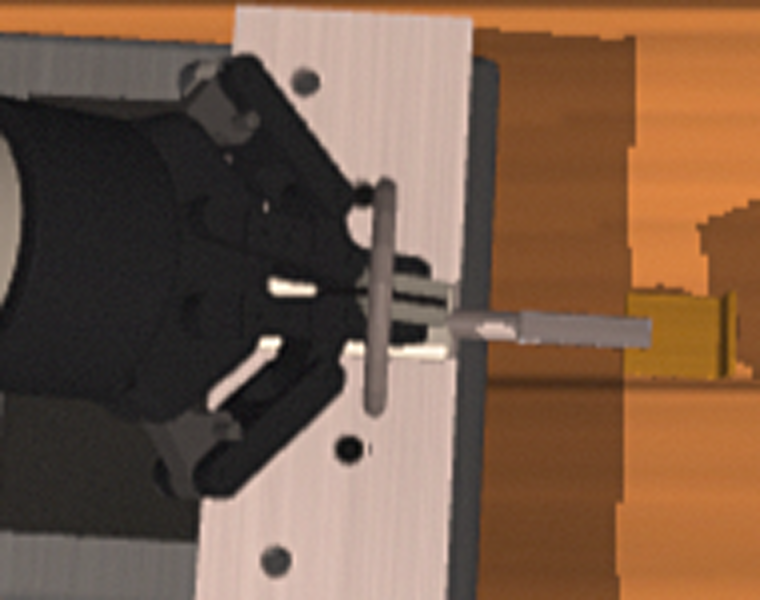

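The ring has risen about 10–12 mm: its bottom moved from (380,372) to (380,353) in the scene crop, and the force is 5.7 N. I am lifting 4.5 mm more to clear the plate.

Call:
move_arm(deltas=[[-0.07,0,-0.07,0,0,0],[-0.07,0,-0.07,0,0,0],[-0.07,0,-0.07,0,0,0],[-0.07,0,-0.07,0,0,0],[-0.04,0,-0.04,0,0,0],[0,0,0,0,0,0],[0,0,0,0,0,0],[0,0,0,0,0,0],[0,0,0,0,0,0],[0,0,0,0,0,0]])

```text
time_s: 7.4
eef_pos: [551.8, 43.9, 138.4]
ee_rot: [0.266, 0.667, 0.64, -0.275]
force: [0.0, 2.5, -5.8]
grip_width: 0.003
```

Run:
```python
from h import *
s,p,r=cur(); print(p,s["force"],s["time_s"])
# swing about hinge by -0.349 about world z (t from 0 to .349)
n=20; dth=-.349/n
pp=p.copy(); rr=r; h=np.array([HX,HY,0])
Z=Ro.from_rotvec([0,0,dth])
for i in range(n):
    q=Z.apply(pp-h)+h; d=rr.inv().apply(q-pp)/10; r2=Z*rr; w=(rr.inv()*r2).as_rotvec(degrees=True)
    print("[%.3f,%.3f,%.3f,%.3f,%.3f,%.3f]"%(*d,*w)) if i in(0,19) else 0
    pp,rr=q,r2
print(pp)
```

```text
[551.84285091  43.92684109 138.36970921] [ 0.02207676  2.45541154 -5.78817425] 7.4
[0.003,-0.250,-0.004,0.707,-0.003,0.707]
[0.003,-0.250,-0.004,0.707,-0.003,0.707]
[503.23462522  54.94912639 138.36970921]
```

Call:
move_arm(deltas=[[0,-0.25,0,0.707,0,0.707],[0,-0.25,0,0.707,0,0.707],[0,-0.25,0,0.707,0,0.707],[0,-0.25,0,0.707,0,0.707],[0,-0.25,0,0.707,0,0.707],[0,-0.25,0,0.707,0,0.707],[0,-0.25,0,0.707,0,0.707],[0,-0.25,0,0.707,0,0.707],[0,-0.25,0,0.707,0,0.707],[0,-0.25,0,0.707,0,0.707]])

```text
time_s: 8.4
eef_pos: [527.1, 47.2, 138.4]
ee_rot: [0.241, 0.72, 0.579, -0.297]
force: [2.7, 6.5, -6.5]
grip_width: 0.001
```

Run:
```python
from h import *
s,p,r=cur(); print(p,s["force"],s["time_s"])
c,_=target(0)
for n in ("top",):
    im=eyes.capture(n)
    x,y=np.round(proj(n,c)).astype(int)
    cv2.imwrite(f"pics/{n}4.png",cv2.resize(im[max(0,y-75):y+75,x-95:x+95],None,fx=4,fy=4,interpolation=cv2.INTER_CUBIC))
```

```text
[527.06129427  47.24863999 138.35176232] [ 2.70781016  6.48381612 -6.47454781] 8.4
```

View pics/top4.png

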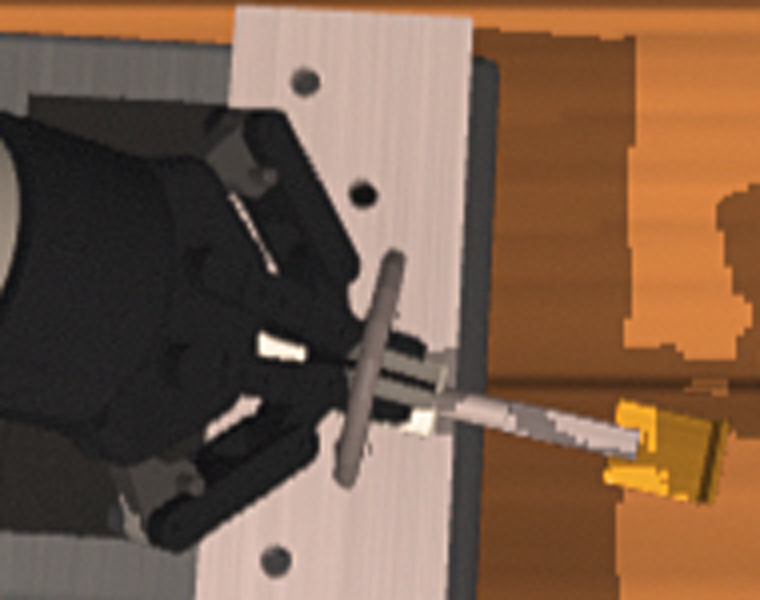

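The top crop shows the arm swinging with the tool: the clip is now at (670,450), about half way to the hole nearer the robot. Continuing.

Call:
move_arm(deltas=[[0,-0.25,0,0.707,0,0.707],[0,-0.25,0,0.707,0,0.707],[0,-0.25,0,0.707,0,0.707],[0,-0.25,0,0.707,0,0.707],[0,-0.25,0,0.707,0,0.707],[0,-0.25,0,0.707,0,0.707],[0,-0.25,0,0.707,0,0.707],[0,-0.25,0,0.707,0,0.707],[0,-0.25,0,0.707,0,0.707],[0,-0.25,0,0.707,0,0.707]])

```text
time_s: 9.45
eef_pos: [503.6, 54.8, 138.4]
ee_rot: [0.214, 0.768, 0.514, -0.316]
force: [4.4, 8.3, -5.5]
grip_width: 0.001
```

Run:
```python
from h import *
s,p,r=cur(); print(p,s["force"],s["time_s"])
c,_=target(0.349)
print("tcp lateral angle", W-np.arctan2(HY-p[1],HX-p[0]))
for n in ("scene","top",):
    im=eyes.capture(n); cv2.imwrite(f"pics/{n}5raw.png",im)
    x,y=np.round(proj(n,c)).astype(int)
    cv2.imwrite(f"pics/{n}5.png",cv2.resize(im[max(0,y-75):y+75,x-75:x+115],None,fx=4,fy=4,interpolation=cv2.INTER_CUBIC)); print(n,x-75,y-75)
```

```text
[503.59711412  54.7855087  138.35205724] [ 4.44565558  8.32475743 -5.48789765] 9.45
tcp lateral angle 0.34492093865000717
scene 291 133
top 254 248
```

View pics/top5.png

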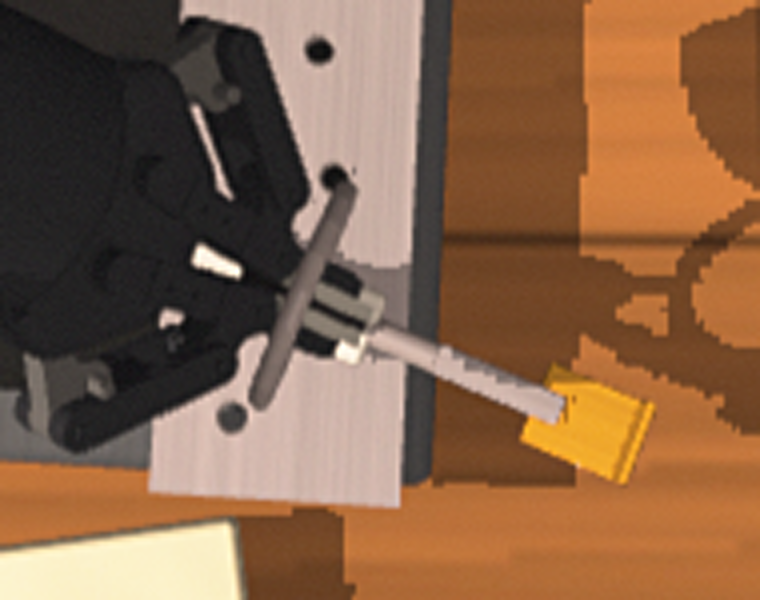

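View pics/scene5.png

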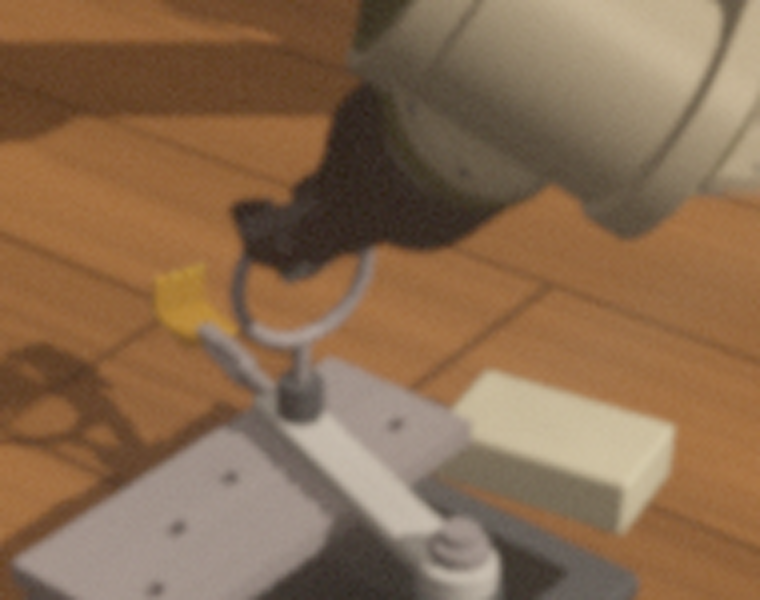

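Run:
```python
from h import *
g=lambda u,v:(254+u/4,248+v/4)
A=lambda p:W-np.arctan2(HY-p[1],HX-p[0])
for q,z in (((562,408),65),):
    p=onz("top",g(*q),z); print("clip",p,A(p))
p=onz("top",(220+650/3.5,200+302/3.2),65); print("clip0",A(p))
p=onz("top",(220+412/3.5,200+278/3.2),126); print("ring0",A(p))
for z in (140,143): 
    p=onz("top",g(302.5,292.5),z); print("ring",p,A(p),np.hypot(*(p[:2]-[HX,HY])))
# yellow mask centroid, both pics
for f in ("pics/top0.png","pics/top5raw.png"):
    im=cv2.cvtColor(cv2.imread(f),cv2.COLOR_BGR2HSV)
    m=cv2.inRange(im,(18,190,120),(30,255,255)); 
    n,l,st,ce=cv2.connectedComponentsWithStats(m); k=1+np.argmax(st[1:,4]); 
    p=onz("top",ce[k],65); print(f,st[k],ce[k],A(p))
```

```text
clip [474.98907398 -18.69290893  65.        ] 0.3366125306336962
clip0 -0.005633829842714766
ring0 -0.001080183256880085
ring [509.79409307  66.9768314  140.        ] 0.3369750114833985 129.9201439983992
ring [509.69929737  66.94010273 143.        ] 0.3375438189782649 129.9899375683067
pics/top0.png [399 286  24  20 307] [410.85993485 294.85993485] -0.004358249245056456
pics/top5raw.png [385 342  32  27 427] [401.3559719  354.61592506] 0.34555241581912655
```

Call:
move_arm(deltas=[[0,-0.1,0,0.28,0,0.28],[0,0,0,0,0,0],[0.1,0,0.1,0,0,0],[0.1,0,0.1,0,0,0],[0.1,0,0.1,0,0,0],[0.1,0,0.1,0,0,0],[0.1,0,0.1,0,0,0],[0.1,0,0.1,0,0,0],[0.1,0,0.1,0,0,0],[0,0,0,0,0,0]])

```text
time_s: 10.55
eef_pos: [502.7, 55.2, 128.5]
ee_rot: [0.213, 0.77, 0.512, -0.317]
force: [4.2, 9.2, -4.9]
grip_width: -0.001
```

Call:
move_arm(deltas=[[0.1,0,0.1,0,0,0],[0.1,0,0.1,0,0,0],[0.1,0,0.1,0,0,0],[0.1,0,0.1,0,0,0],[0.1,0,0.1,0,0,0],[0.1,0,0.1,0,0,0],[0.1,0,0.1,0,0,0],[0.1,0,0.1,0,0,0],[0,0,0,0,0,0],[0,0,0,0,0,0]])

```text
time_s: 11.55
eef_pos: [502.2, 54.3, 117.1]
ee_rot: [0.213, 0.769, 0.511, -0.318]
force: [0.4, 0.5, 0.4]
grip_width: -0.0
```

Run:
```python
from h import *
s,p,r=cur(); print(p,s["force"],s["time_s"])
c,R=target(0.349); print("offset in tool of finger axis vs ring centre", r.inv().apply(c-p))
for n in ("scene","top",):
    im=eyes.capture(n); cv2.imwrite(f"pics/{n}6raw.png",im)
    x,y=np.round(proj(n,c)).astype(int)
    cv2.imwrite(f"pics/{n}6.png",cv2.resize(im[max(0,y-75):y+75,x-75:x+115],None,fx=4,fy=4,interpolation=cv2.INTER_CUBIC)); print(n,x-75,y-75)
```

```text
[502.22949444  54.28820171 117.09272048] [0.39353354 0.47326432 0.35842084] 11.55
offset in tool of finger axis vs ring centre [  3.98822609   0.53979042 -16.57762855]
scene 291 133
top 254 248
```

View pics/top6.png

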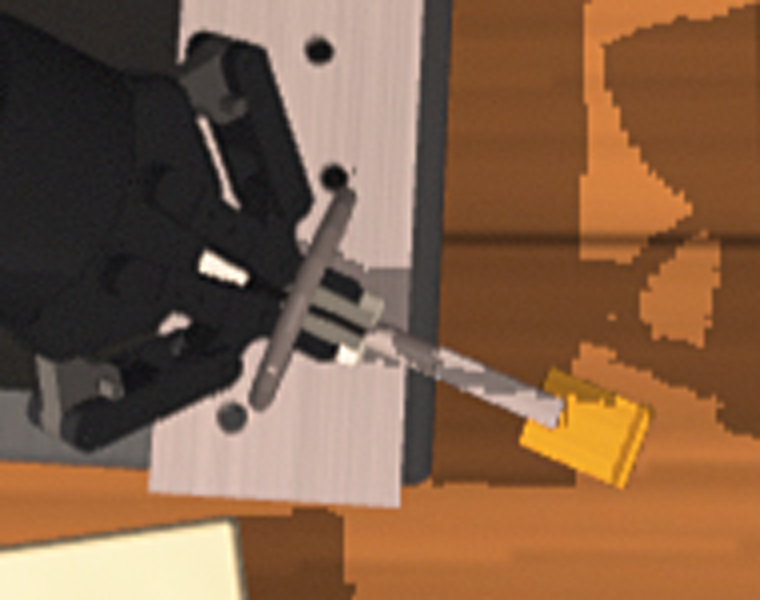

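View pics/scene6.png

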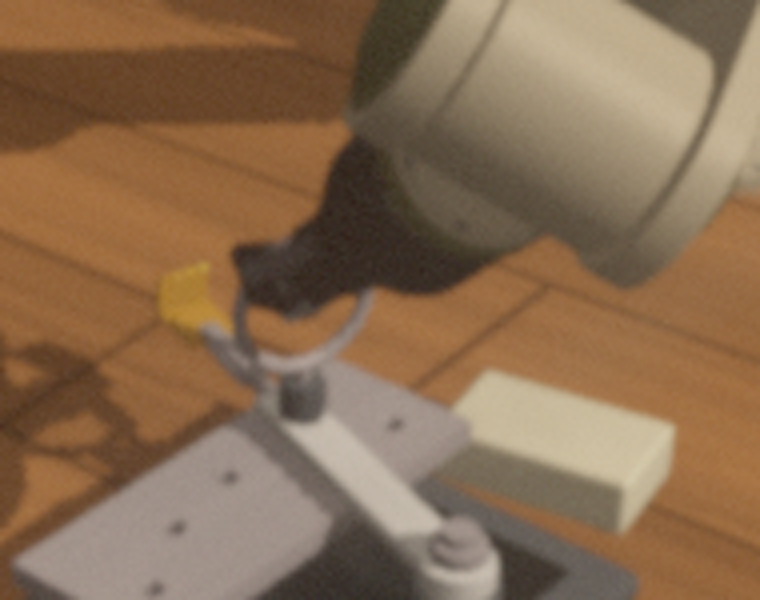

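The ring has come down onto the boss (scene crop (300,370)) and the force is near zero. I am centring the finger in the opening and backing straight out.

Call:
move_arm(deltas=[[0.14,0.02,0.14,0,0,0],[0.14,0.03,0.14,0,0,0],[0,0,0,0,0,0],[0,0,-0.7,0,0,0],[0,0,-1,0,0,0],[0,0,-1,0,0,0],[0,0,-1,0,0,0],[0,0,-1,0,0,0],[0,0,-1,0,0,0],[0,0,-1,0,0,0]])

```text
time_s: 12.65
eef_pos: [521.1, 98.6, 161.2]
ee_rot: [0.213, 0.769, 0.512, -0.318]
force: [-0.2, 0.5, -1.0]
grip_width: -0.001
```

Call:
move_arm(deltas=[[0,0,-2,0,0,0],[0,0,-2,0,0,0],[0,0,-2,0,0,0],[0,0,-2,0,0,0],[0,0,-2,0,0,0],[0,0,-2,0,0,0],[0,0,-2,0,0,0],[0,0,-1,0,0,0],[0,0,0,0,0,0],[0,0,0,0,0,0]])

```text
time_s: 13.65
eef_pos: [561.4, 195.9, 266.3]
ee_rot: [0.213, 0.769, 0.512, -0.318]
force: [0.2, 0.0, -0.7]
grip_width: -0.001
```

Run:
```python
from h import *
s,p,r=cur(); print(p,s["force"],s["time_s"])
c,R=target(0.349)
for n in ("scene","top",):
    im=eyes.capture(n); cv2.imwrite(f"pics/{n}7raw.png",im)
    x,y=np.round(proj(n,c)).astype(int)
    cv2.imwrite(f"pics/{n}7.png",cv2.resize(im[max(0,y-75):y+75,x-75:x+115],None,fx=4,fy=4,interpolation=cv2.INTER_CUBIC)); print(n,x-75,y-75)
```

```text
[561.41389252 195.91330901 266.2668218 ] [ 0.17441394  0.0385198  -0.71629137] 13.65
scene 291 133
top 254 248
```

View pics/top7raw.png

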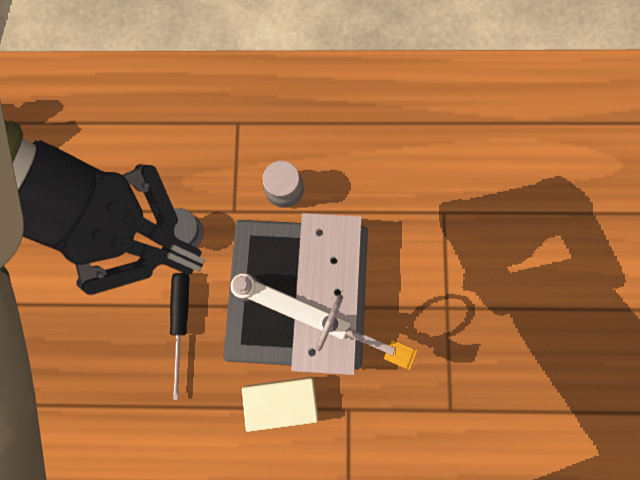

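View pics/scene7.png

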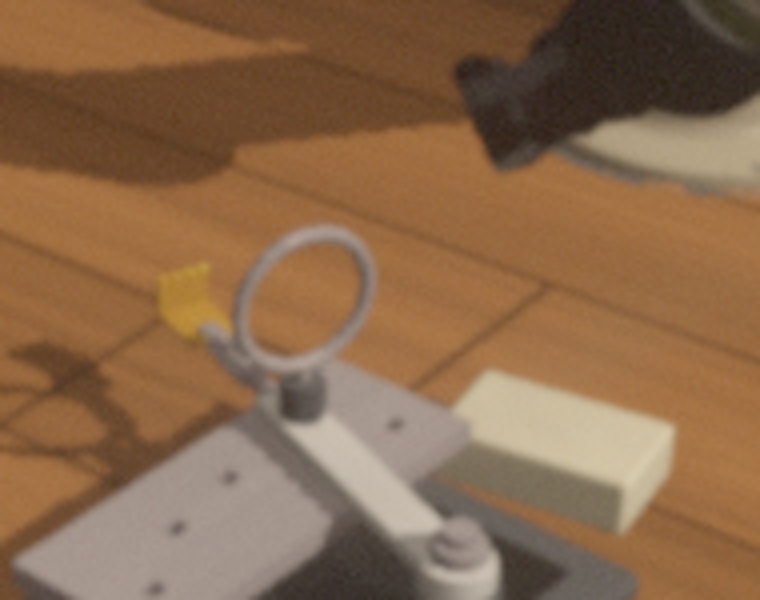

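View pics/top7.png

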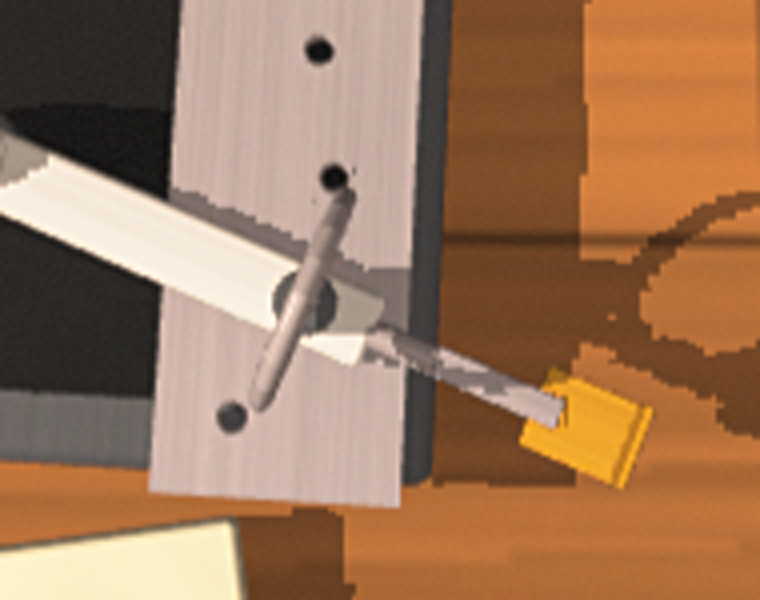

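The finger is out and the ring is free at (306,300) in the scene crop and (305,297) in the top crop. Three holes above the arm and one below are uncovered, so the pin stands over the fourth. Checking the ring height.

Run:
```python
from h import *
A=lambda p:W-np.arctan2(HY-p[1],HX-p[0])
P,e=tri((291+306.5/4,133+300/4),(254+305/4,248+297/4)); print("ring",P,e,"angle",A(P))
p=onz("top",(254+562/4,248+413/4),65); print("clip angle",A(p))
c,_=target(.349)
for z in (126,136): print(z,proj("scene",[c[0],c[1],z]),(291+306.5/4,133+300/4))
# moved objects?
a=cv2.imread("pics/top0.png").astype(int);b=cv2.imread("pics/top7raw.png").astype(int)
d=np.abs(a-b).max(2)
for n,(x0,x1,y0,y1) in dict(block=(235,325,375,435),jar=(260,305,158,210),reel=(203,235,205,250),screw=(165,195,330,405)).items(): print(n,(d[y0:y1,x0:x1]>40).sum())
print(ctrl.sense()["time_s"])
```

```text
ring [507.61286304  68.11398103 126.15502136] 4.306042444844647 angle 0.3558565987071698
clip angle 0.34341222460219867
126 [365.90743238 208.0903007 ] (367.625, 208.0)
136 [366.00801177 203.296457  ] (367.625, 208.0)
block 0
jar 0
reel 0
screw 0
13.75
```

```bash
python3 -c "
from rig import order
print(order.finish_job())"
```

```text
the job is handed in; nothing more can be done
None
```

I swung the clip arm one hole towards the block, which lies on the positioner's +y side (nearer the robot). The job was handed in at about 13.8 s.

I put the shut fingertips through the ring at 45°, lifted the pin about 15 mm (about 6 N downward at the ring) and swung the arm 20° about the hinge. I then lowered until the ring's load was gone and backed straight out.

**Last checks**
- **Pin home:** the ring centre measured 126.2 mm high. It should be 126 mm with the pin home, and about 136 mm if it were resting on the plate.
- **Arm angle:** the two readings disagreed a little, 0.343 rad from the clip and 0.356 rad from the ring, either side of the 0.349 rad hole. The two camera rays for the ring missed each other by 4.3 mm, so I trust the ring figure less.
- **Other objects:** the block and jar, and the visible parts of the reel and screwdriver, showed no change in the top camera from the start. The arm hid most of the reel and the screwdriver handle was not compared.
- **Robot clear:** the finger was out of the ring and touching nothing, with the wrist force under 1 N.

One thing was not as expected: a sideways force of up to about 10 N built up along the ring's axis during the swing and the first part of the lowering. It vanished once the pin was down.

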